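# Turn the egg block over and set it on the breakfast tray

### The job

The wooden two-egg block was left on the table with its egg wells face down. Turn it over and set it down gently, without dropping or toppling it, so that it lies flat in the middle of the cork mat on the serving tray, wells up and its long side along the mat's long side. Leave the mandarins, the cup and the glass where they are.

Things in the scene. Friction and masses are not known exactly. Their poses are not given: they have to be found in the camera images.
- egg_block: Light wooden slab 120 x 62 x 26 mm, 0.14 kg, with two round wells (42 mm across, 15 deep, 58 apart) in one large face, the other plain. Origin: middle of the welled face. x along its length, y along its width, z from welled to plain face (up at the start, wells down; must point down at the end). It can stand by itself on a 62 x 26 mm end.
- block_center (a point): The middle of the egg block's slab (13 mm from either large face); axes as the egg block's.
- well_face (a point): Middle of the egg block's welled face (between the two wells); axes as the egg block's.
- plain_face (a point): Middle of the egg block's plain face; axes as the egg block's.
- tray: Fixed brown wooden serving tray with white paper in it, 280 mm (its x) by 400 mm (its y), floor 5 mm thick, rim 12 mm wide and 18 mm high all round. Origin: middle of its underside, on the table; z up. It lies on either side of the robot's centre line, the egg block on the other.
- mat (a point): Middle of the top of the cork mat fixed in the tray, 110 mm (x) by 170 mm (y, its long side), its top 8 mm above the table; axes as the tray's. The mat's middle is 30 mm from the tray's middle towards the robot.
- mandarin_a: A mandarin standing in a far corner of the tray, 60 mm across, 48 mm high. Origin: its underside.
- mandarin_b: Another mandarin, in the tray's other far corner, 60 mm across, 48 mm high. Origin: its underside.
- coffee_cup: Empty white coffee cup beyond the tray, 84 mm across, 70 mm high, with a handle. Origin: middle of its underside.
- tumbler: Empty glass tumbler beyond the tray, 72 mm across, 105 mm high. Origin: middle of its underside.

How it is judged (in metres and radians):
At the end, for the whole second after the job is handed in: The egg block lies flat on the cork mat, wells up (plain face within 5 mm of the mat), its middle within 22 mm of the mat's middle, its length within 15 degrees of the mat's long side (either way), at rest and released; mandarins, cup and glass each within 30 mm of their start (horizontal distance between block_center and mat below 0.022 m and angle between the x axis of egg_block and the y axis of mat, either way round below 0.26 rad and z of plain_face in the frame of mat between -0.004 and 0.005 m and z of well_face in the frame of mat above 0.022 m and linear speed of egg_block below 0.02 m/s and contact force between egg_block and the fingers below 0.1 N and distance of each of mandarin_a, mandarin_b, coffee_cup, tumbler from where it was at the start of the episode below 0.03 m); the robot touches nothing.
It fails at once if the egg block topples or tumbles (turns faster than 8 rad/s) (angular speed of egg_block above 8 rad/s).
It fails at once if the egg block is dropped or slammed down (faster than 0.7 m/s with its middle less than 50 mm above the table) (height (world z) of block_center below 0.05 m and linear speed of egg_block above 0.7 m/s).
It fails at once if a mandarin, the cup or the glass is tipped over (angle between any of mandarin_a, mandarin_b, coffee_cup, tumbler's own z axis and vertical above 0.6 rad).
It also fails if it takes over 64 s, if anything falls off the work surface, if the arm or the gripper's body presses on something with over 40 N, if the wrist force passes 120 N, or if a joint passes its speed limit or range.

### The arm

A 6-joint arm with a two-finger parallel gripper is mounted at the origin on the work surface. World frame = base frame: x ahead of the robot, y to its left, z up, the work surface at z = 0. Lengths are in m, angles in degrees, forces in N, time in s.
With the tool pointing down it reaches from about 0.325 to 0.775 m from the base axis. Payload 5.5 kg.
Tool frame: the origin (TCP) lies at the centre of the arm's flange, where the gripper is bolted on; the fingertips stand 182 mm ahead of it and the grasp point (between the pads) lies 163 mm ahead of it; z points along the fingers, y is the direction in which the jaws open and shut (so a half turn about z gives the same grasp; the last joint's range is limited). The gripper opens to 88 mm and grips with 3 to 60 N. Pads are 20 mm wide; open, the fingers measure 115 mm over their backs; the gripper's body (75 mm by 178 mm) begins 61 mm behind the grasp point.
Start: joints at [61.152, 5.22, 70.514, -0, 104.267, -3.249], TCP at [0.259, 0.541, 0.405] pointing down, gripper open.
Joint ranges: [-164.24, 164.24], [-49.07, 125.15], [9.68, 141.18], [-86.29, 266.29], [3.28, 154.24], [-151.56, 151.56]. Speed limits (degrees/s): [147.25, 147.25, 172.46, 180, 180, 180].

### API

Orientations are given as [roll, pitch, yaw] about the fixed x, y, z axes, in that order (R = Rz(yaw) Ry(pitch) Rx(roll)).
In Python, from station import r gives the robot as it stands. The module is installed in compiled form; this text tells all that it offers. Calls block until the motion is done:
- r.reach(position, orientation): joint-space move of the TCP to a pose.
- r.servo_line(position, rotation=None, speed=0.15): straight line of the TCP; rotation=None keeps the orientation; speed is the mean speed in m/s.
- r.move_joints(angles): joint-space move.
- r.let_go() and r.grab(squeeze=None): open the fingers fully, or close them until they stop; squeeze is the grip in N (None keeps the last).
- r.wait(seconds).
- r.inverse_kinematics(position, orientation): joint angles nearest the present ones, or None.
- r.sense(): the state.
- r.snapshot(name): name is "scene" or "top" or "wrist"; returns a dict with "frame" (480x640x3 uint8, red, green, blue), "fx", "fy", "cx", "cy" (pixels), "dist_coeffs" ([k1, k2, p1, p2, k3] as OpenCV has them; the pictures are not rectified), "R" (3x3) and "t" (3): a world point X has camera coordinates R X + t. Camera axes: x right, y down, z forward; pixel columns grow to the right and rows downward; lengths in m; the calibration is good to about 2 mm. A picture is of the moment at which its call begins. There is no depth.
A pose or a line that the arm cannot do raises r.IKError and nothing moves.
- r.hand_in(): hands the job in, once; it reports no verdict.
The state is a dict: "clock": time; "joints": joint angles; "joint_vel": joint speeds; "joint_torque": joint torques, N m; "tcp_pos": TCP position; "orientation": TCP orientation; "contact_force": force on the tool from outside, world axes, zero at the start; "torque": the same for the moment, N m; "opening": finger opening in m.
Only numpy, scipy, OpenCV 4.12 (cv2) and the standard library are available. Lean on these libraries where they do the work, as an engineer would, in place of code of your own. Each camera call takes 0.05 s, during which the arm holds its last target. There are 200 camera calls.

## Working session

There is one attempt and no reset: what is moved stays moved. The work goes in short steps, each a Python script; the robot and the scene stay as the last script left them, time stands still between calls to the robot, and variables do not carry over. Pictures are saved under pics/ and viewed, about 8 in all and at most 12, crops included, and the job is handed in when it is done.

```bash
mkdir -p pics; python3 - <<'E'
from station import r
import cv2,numpy as np
s=r.sense(); print(s['clock'],s['tcp_pos'],s['orientation'],s['opening'])
ims=[]
for n in("top","scene"):
    d=r.snapshot(n); np.save(f"pics/{n}.npy",d,allow_pickle=True)
    cv2.imwrite(f"pics/{n}1.png",d['frame'][...,::-1]); print(n,d['fx'],d['cx'],d['cy'],d['dist_coeffs'],d['R'],d['t'])
E
```

```text
0.0 [0.2592675  0.54115358 0.40351448] [-1.79889710e+02 -5.95637008e-03  1.54399933e+02] 0.08793831635347432
top 481.59326426036415 322.0618931020526 241.16615389369198 [-0.01578413  0.          0.          0.          0.        ] [[ 2.14196169e-04 -9.99880481e-01  1.54588951e-02]
 [-9.82183905e-01 -3.11542372e-03 -1.87896439e-01]
 [ 1.87922143e-01 -1.51432313e-02 -9.82067182e-01]] [-0.02482229  0.65121816  0.89957989]
scene 506.8879733895654 324.8423617948244 240.77502523992666 [-0.08099789  0.          0.          0.          0.        ] [[ 0.78539165  0.61862541 -0.02150699]
 [ 0.41191863 -0.54826516 -0.7278244 ]
 [-0.4620422   0.56276808 -0.68542621]] [-0.47170874 -0.23750399  1.30661854]
```

View pics/top1.png

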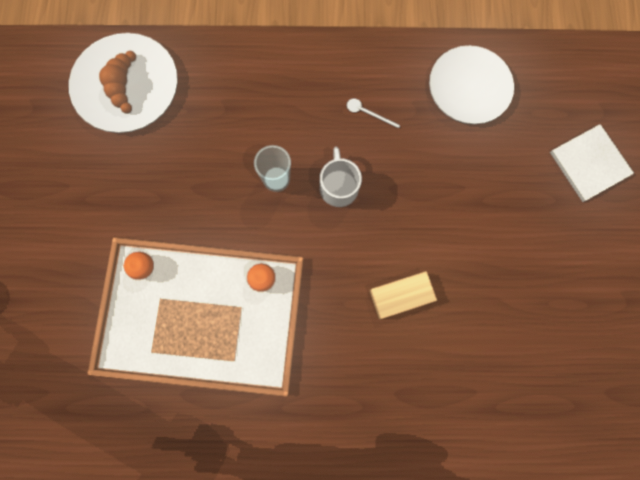

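View pics/scene1.png

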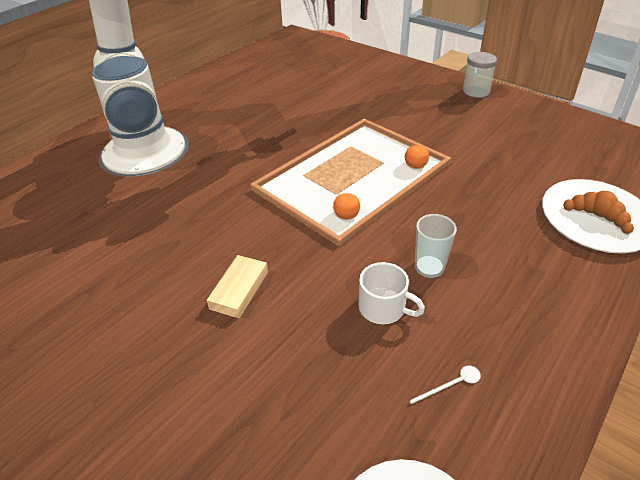

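The top view shows the block at about (404,295) and the cork mat at about (197,330), with mandarins at (138,265) and (261,277). The scene view agrees. Next I measure both: the mat at z = 8 mm, and the block's silhouette at mid-height, where side-face bias cancels.

```bash
cat >h.py <<'E'
import numpy as np,cv2
from scipy.spatial.transform import Rotation as Ro
def rays(d,px,z):
    K=np.array([[d['fx'],0,d['cx']],[0,d['fy'],d['cy']],[0,0,1.]])
    u=cv2.undistortPoints(np.float64(px).reshape(-1,1,2),K,np.array(d['dist_coeffs'])).reshape(-1,2)
    R=np.array(d['R']);c=-R.T@np.array(d['t']);v=np.c_[u,np.ones(len(u))]@R
    return (c+v*((z-c[2])/v[:,2])[:,None])[:,:2]
def rect(d,lo,hi,roi,z):
    hsv=cv2.cvtColor(np.ascontiguousarray(d['frame']),cv2.COLOR_RGB2HSV)
    m=cv2.inRange(hsv,lo,hi);q=np.zeros_like(m);x0,y0,x1,y1=roi;q[y0:y1,x0:x1]=m[y0:y1,x0:x1]
    q=cv2.morphologyEx(q,cv2.MORPH_CLOSE,np.ones((5,5)))
    c=max(cv2.findContours(q,0,cv2.CHAIN_APPROX_NONE)[0],key=cv2.contourArea)
    P=rays(d,c,z); (cx,cy),(w,h),a=cv2.minAreaRect(np.float32(P*1000))
    if w<h: w,h,a=h,w,a+90
    return np.array([cx,cy])/1000,(w,h),(a+90)%180-90
def tool(az,dn,s):
    """tool z at azimuth az, dn deg below horizontal, jaws (y) horizontal; s=+-1 picks the roll"""
    a,t=np.radians([az,dn]);z=np.array([np.cos(a)*np.cos(t),np.sin(a)*np.cos(t),-np.sin(t)])
    y=s*np.array([-np.sin(a),np.cos(a),0]);return np.c_[np.cross(y,z),y,z]
def pose(gp,az,dn,s,L=.163):
    M=tool(az,dn,s);return np.array(gp)-L*M[:,2],Ro.from_matrix(M).as_euler('xyz',degrees=True)
E
python3 - <<'E'
from h import *
from station import r
d=np.load('pics/top.npy',allow_pickle=True).item()
hsv=cv2.cvtColor(d['frame'],cv2.COLOR_RGB2HSV)
for p in((404,295),(402,308),(360,295),(197,330),(220,350),(180,380),(138,265)):print(p,hsv[p[1],p[0]])
b=rect(d,(15,60,150),(35,255,255),(350,250,460,340),.013);print('block',b)
m=rect(d,(5,60,90),(25,255,255),(140,290,255,370),.008);print('mat',m)
bc,ba=b[0],b[2]; mc,ma=m[0],m[2]
st=np.array([.47,-.02])
# branches from ik seeded at present joints
for nm,xy,z,A in(('pick',bc,.026,ba),('stand',st,.06,None),('place',mc,.034,ma)):
  for az in ([A,A+180] if A is not None else range(0,360,45)):
    for dn in (45,55):
      for s in(1,-1):
        q=r.inverse_kinematics(*[list(v) for v in pose([*xy,z],az,dn,s)])
        print(nm,round(az),dn,s,None if q is None else np.round(q).astype(int))
E
```

```text
(404, 295) [ 22  96 244]
(402, 308) [ 19 104 237]
(360, 295) [ 11 145 121]
(197, 330) [ 14 110 188]
(220, 350) [ 14 113 214]
(180, 380) [ 13 134 186]
(138, 265) [ 12 178 241]
block (array([ 0.54934003, -0.19129877]), (126.58323669433594, 65.49488067626953), -72.0752182006836)
mat (array([0.47822479, 0.2312383 ]), (169.90924072265625, 109.48335266113281), 84.10120391845703)
pick -72 45 1 [  0  -3 112 -48  64   1]
pick -72 45 -1 None
pick -72 55 1 [ -5  -4 109 -36  65 -11]
pick -72 55 -1 None
pick 108 45 1 [-36  35  66  27 115 129]
pick 108 45 -1 [-36  35  66  27 115 -51]
pick 108 55 1 [-34  28  71  22 108 130]
pick 108 55 -1 [-34  28  71  22 108 -50]
stand 0 45 1 None
stand 0 45 -1 None
stand 0 55 1 None
stand 0 55 -1 None
stand 45 45 1 None
stand 45 45 -1 [-37 -29 128  46  77  -1]
stand 45 55 1 None
stand 45 55 -1 [-30 -28 124  35  76   9]
stand 90 45 1 [-32   3 102  38 101 147]
stand 90 45 -1 [-32   3 102  38 101 -33]
stand 90 55 1 [-28  -3 103  31  96 151]
stand 90 55 -1 [-28  -3 103  31  96 -29]
stand 135 45 1 [-19  21  81  20 118 119]
stand 135 45 -1 [-19  21  81  20 118 -61]
sta
[... 269 characters left out ...]
  83 -27 114  52]
stand 225 45 -1 [  10   20   83  -27  114 -128]
stand 225 55 1 [  8  12  87 -22 108  51]
stand 225 55 -1 [   8   12   87  -22  108 -129]
stand 270 45 1 [ 21   0 105 -42  93  25]
stand 270 45 -1 None
stand 270 55 1 [ 16  -5 106 -33  90  19]
stand 270 55 -1 None
stand 315 45 1 [ 20 -33 131 -44  66 -12]
stand 315 45 -1 None
stand 315 55 1 [ 13 -32 126 -32  68 -24]
stand 315 55 -1 None
place 84 45 1 None
place 84 45 -1 [ -4  -8 115  47  77 -11]
place 84 55 1 None
place 84 55 -1 [  1 -10 113  36  75  -2]
place 264 45 1 [ 40  26  78 -31 109  44]
place 264 45 -1 [  40   26   78  -31  109 -136]
place 264 55 1 [ 37  19  82 -25 103  43]
place 264 55 -1 [  37   19   82  -25  103 -137]
```

```bash
cat >>h.py <<'E'
BC=np.array([.5493,-.1913]);BA=-72.08+180;MC=np.array([.4782,.2312]);MA=84.10;ST=np.array([.47,-.05])
def u(az): return np.array([np.cos(np.radians(az)),np.sin(np.radians(az)),0])
N=np.array([0,0,1.])
def gflat(c,az): return np.array(c)+.012*N-.007*u(az)     # grasp point, block lying
def gstand(c,az): return np.array(c)-.012*u(az)+.007*N    # same grasp, block on end
def P(gp,az,s,back=0,up=0):
    p,o=pose(gp,az,45,s);return list(p-back*tool(az,45,s)[:,2]+up*N),list(o)
def lower(r,step,n,lim):
    f0=np.array(r.sense()['contact_force'])
    for i in range(n):
        p=np.array(r.sense()['tcp_pos']) if i==0 else p
        p=p-[0,0,step];r.servo_line(list(p),speed=.03)
        f=np.array(r.sense()['contact_force'])-f0
        if f[2]>lim: break
    print('lower',i+1,'dF',f.round(2));return p
E
python3 - <<'E'
from h import *
from station import r
g=gflat([*BC,.013],BA);S=lambda t:print(t,round(r.sense()['clock'],1),np.round(r.sense()['joints']),round(r.sense()['opening'],4),np.round(r.sense()['contact_force'],1))
r.reach(*P(g,BA,1,.05,.2));S('above')
r.reach(*P(g,BA,1,.08));S('pre')
d=r.snapshot('wrist');cv2.imwrite('pics/w1.png',d['frame'][...,::-1])
d=r.snapshot('scene');cv2.imwrite('pics/s2.png',d['frame'][100:400,0:500,::-1])
E
```

```text
above 3.0 [-38.  35.  42.  35. 137. 143.] 0.0877 [-0.1  0.3  0.2]
pre 3.8 [-39.  41.  52.  28. 124. 131.] 0.088 [-0.3 -0.1  0.8]
```

View pics/w1.png

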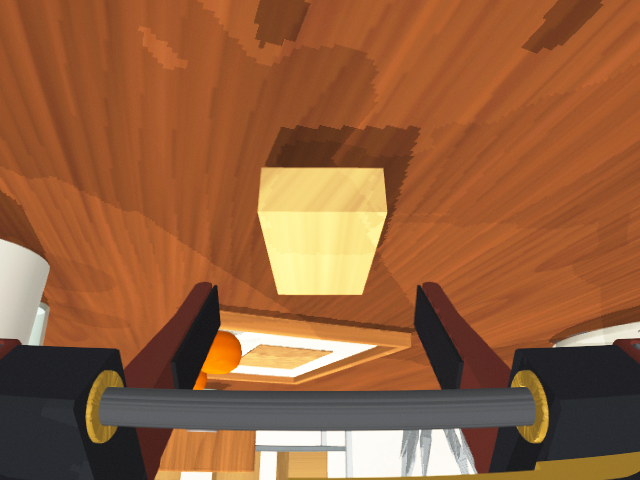

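The wrist view shows the block centred (about x=322) between the fingers (218–417) and square to them, so I'll grip it, roll it 180° and stand it on end.

```bash
python3 - <<'E'
from h import *
from station import r
S=lambda t:print(t,round(r.sense()['clock'],1),np.round(r.sense()['joints']),round(r.sense()['opening'],4),np.round(r.sense()['contact_force'],1))
g=gflat([*BC,.013],BA)
r.servo_line(P(g,BA,1)[0],speed=.1);S('at')
r.grab(25);S('grip')
r.servo_line(P(g,BA,1,0,.15)[0],speed=.12);S('lift')
gs=gstand([*ST,.060],90)
r.reach(*P(gs,90,-1,0,.10));S('rolled')
r.servo_line(P(gs,90,-1,0,.012)[0],speed=.08);S('low')
d=r.snapshot('scene');cv2.imwrite('pics/s3.png',d['frame'][50:400,50:550,::-1])
E
```

```text
at 4.8 [-37.  36.  64.  27. 116. 129.] 0.0876 [-0.2  0.5 -0.5]
grip 5.3 [-37.  36.  64.  27. 116. 129.] 0.0617 [-0.9 -1.8  2. ]
lift 6.7 [-37.  30.  57.  31. 127. 137.] 0.0617 [-0.3  0.3 -0.7]
rolled 9.2 [-36.   0.  93.  38. 112. -29.] 0.0617 [ 0.2 -1.3 -1.5]
low 10.4 [-36.   5.  98.  36. 104. -35.] 0.0617 [-0.9 -1.4 -1.8]
```

View pics/s3.png

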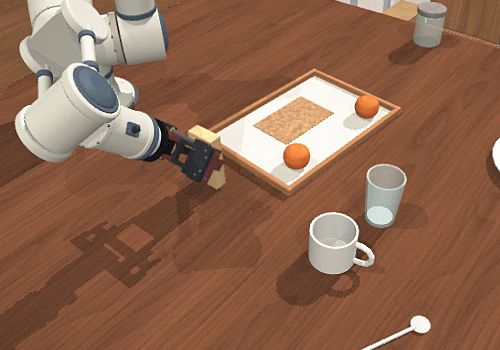

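The block is held upright (at about (210,155) in the crop) and clear of the tray. Next I lower it until it touches, release it, and move round to the other side.

```bash
python3 - <<'E'
from h import *
from station import r
S=lambda t:print(t,round(r.sense()['clock'],1),np.round(r.sense()['joints']),np.round(r.sense()['tcp_pos'],4),np.round(r.sense()['contact_force'],1))
gs=gstand([*ST,.060],90)
print('nominal z',P(gs,90,-1)[0][2])
lower(r,.0015,14,4);S('touch')
r.let_go();S('open')
p=np.array(r.sense()['tcp_pos']);t=tool(90,45,-1)[:,2]
r.servo_line(list(p-.11*t),speed=.12);S('back')
d=r.snapshot('scene');cv2.imwrite('pics/s4.png',d['frame'][100:400,50:550,::-1])
d=r.snapshot('top');np.save('pics/t4.npy',d,allow_pickle=True)
E
```

```text
nominal z 0.18225840533340726
lower 8 dF [-3.07 -2.1  12.67]
touch 12.5 [-36.   5.  98.  36. 104. -36.] [ 0.4704 -0.1776  0.1849] [-3.2 -2.6 11.5]
open 13.1 [-36.   5.  98.  36. 103. -36.] [ 0.4702 -0.1773  0.1828] [-0.5  0.1  0.3]
back 14.2 [-42.   8.  87.  35. 114. -36.] [ 0.4701 -0.2548  0.2599] [-0.4  0.5  0.4]
```

View pics/s4.png

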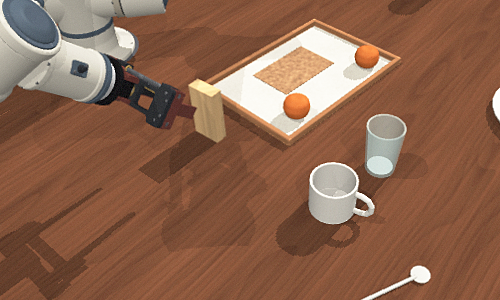

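The block stands on its own at about (207,110) in the crop. Now I regrasp from the welled side.

```bash
python3 - <<'E'
from h import *
from station import r
S=lambda t:print(t,round(r.sense()['clock'],1),np.round(r.sense()['joints']),round(r.sense()['opening'],4),np.round(r.sense()['contact_force'],1))
p=np.array(r.sense()['tcp_pos'])
r.servo_line(list(p+[0,0,.14]),speed=.2);S('up')
g=gstand([*ST,.060],270)
r.reach(*P(g,270,1,.11,.14));S('over')
r.servo_line(P(g,270,1,.11)[0],speed=.2);S('pre')
d=r.snapshot('wrist');cv2.imwrite('pics/w5.png',d['frame'][...,::-1])
E
```

```text
up 15.1 [-42.   5.  76.  40. 125. -26.] 0.088 [ 0.1  1.  -0.6]
over 16.4 [ 27.  -4.  85. -44. 115.  13.] 0.0875 [0.4 0.1 0.1]
pre 17.3 [ 27.  -1.  96. -41. 104.  23.] 0.0878 [-0.3  0.2  0.2]
```

View pics/w5.png

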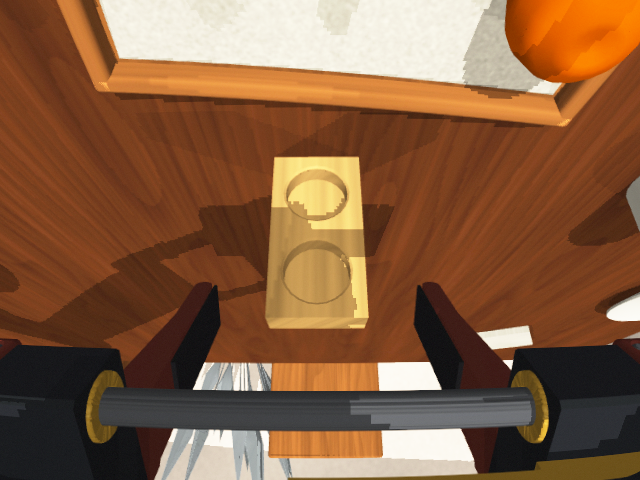

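The view shows the wells facing the gripper and the block centred at x≈317 between the fingers. Next: grip, lift, roll 180° and carry it over the mat.

```bash
python3 - <<'E'
from h import *
from station import r
S=lambda t:print(t,round(r.sense()['clock'],1),np.round(r.sense()['joints']),round(r.sense()['opening'],4),np.round(r.sense()['contact_force'],1))
g=gstand([*ST,.060],270)
r.servo_line(P(g,270,1)[0],speed=.1);S('at')
r.grab(25);S('grip')
r.servo_line(P(g,270,1,0,.15)[0],speed=.12);S('lift')
az=MA+180; gm=gflat([*MC,.021],az)
r.reach(*P(gm,az,-1,0,.15));S('over')
r.servo_line(P(gm,az,-1,0,.02)[0],speed=.1);S('low')
for n in('scene','top'):
    d=r.snapshot(n);np.save(f'pics/{n}6.npy',d,allow_pickle=True)
    cv2.imwrite(f'pics/{n}6.png',d['frame'][80:400,100:600,::-1])
E
```

```text
at 18.6 [ 19.  -2. 106. -42.  93.  23.] 0.0876 [ 0.2  0.2 -1. ]
grip 19.1 [ 19.  -2. 106. -42.  93.  23.] 0.0617 [0.1 0.6 1.1]
lift 20.5 [ 19.  -8.  96. -44. 105.  12.] 0.062 [-0.6 -0.4 -1.7]
over 22.8 [  40.   20.   69.  -35.  121. -144.] 0.062 [-0.6 -0.3 -0.5]
low 24.3 [  40.   25.   76.  -32.  111. -137.] 0.0618 [ 0.6 -0.4 -0.8]
```

View pics/scene6.png

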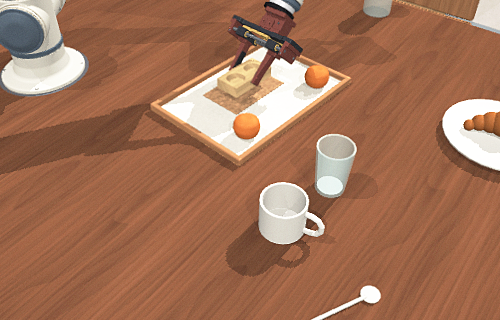

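The block is wells up and level over the mat at about (250,75) in the crop. I lower it until it touches, release it and back off.

```bash
python3 - <<'E'
from h import *
from station import r
S=lambda t:print(t,round(r.sense()['clock'],1),np.round(r.sense()['tcp_pos'],4),round(r.sense()['opening'],4),np.round(r.sense()['contact_force'],1))
az=MA+180; gm=gflat([*MC,.021],az)
r.servo_line(P(gm,az,-1,0,.006)[0],speed=.06)
print('nominal z',P(gm,az,-1)[0][2])
lower(r,.001,9,4);S('touch')
r.let_go();S('open')
p=np.array(r.sense()['tcp_pos']);t=tool(az,45,-1)[:,2]
r.servo_line(list(p-.10*t),speed=.1)
r.servo_line(list(p-.10*t+[0,0,.15]),speed=.15);S('clear')
q=r.sense()['joints'];r.move_joints([85,*list(q)[1:]]);S('away')
for n in('scene','top'):
    d=r.snapshot(n)
    cv2.imwrite(f'pics/{n}7.png',d['frame'][...,::-1])
print(rect(d,(18,60,150),(35,255,255),(140,290,255,370),.021))
d0=np.load('pics/top.npy',allow_pickle=True).item()
for e in(d0,d):
    hsv=cv2.cvtColor(e['frame'],cv2.COLOR_RGB2HSV);m=cv2.inRange(hsv,(3,190,200),(14,255,255))
    m[:240]=0
    n,_,s,c=cv2.connectedComponentsWithStats(m);print([(x[4],k.round(1)) for x,k in zip(s[1:],c[1:]) if x[4]>100])
E
```

```text
nominal z 0.14825840533340723
lower 6 dF [-0.99  1.03  6.87]
touch 26.3 [0.4906 0.3527 0.1486] 0.0622 [-1.5  1.1  6.2]
open 26.9 [0.4906 0.3526 0.1472] 0.0877 [-0.1  0.1  0.5]
clear 29.2 [0.4979 0.423  0.3664] 0.0876 [ 0.7 -0.5  0.1]
away 30.7 [0.1002 0.6456 0.3663] 0.0879 [0.5 0.  0.5]
(array([0.4792229 , 0.23314334]), (123.34963989257812, 60.843692779541016), 84.03572082519531)
[]
[]
```

View pics/top7.png

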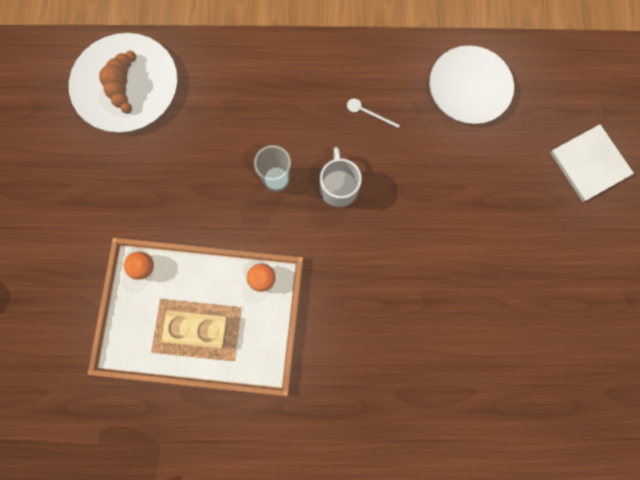

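The block lies flat, wells up and centred on the mat at about (195,330). The mandarins (138,265) and (261,277), the cup and the glass are where they were.

```bash
python3 -c "
from station import r
r.hand_in();print(r.sense()['clock'])"
```

```text
the job is handed in; nothing more can be done
the job is handed in; nothing more can be done
```

The egg block is on the cork mat, wells up and released, and the job is handed in. `hand_in` gives no verdict, so whether it passed is not confirmed.

**What I did:** I gripped the block across its width with the tool tilted 45° and rolled it 180° about the tool axis to stand it on its end. I then regrasped it from the welled side, rolled it another 180°, and set it on the mat with force-checked lowering. It was finished and clear at about 31 s.

**Last checks:**
- **Position:** the block's middle measured about 2 mm from the mat's middle in the top view.
- **Alignment:** its long side is within 0.1° of the mat's long side.
- **Flatness:** it touched down within 0.5 mm of the expected height, so it should be lying flat on the mat.
- **Other objects:** the mandarins, cup and glass look unmoved in the last top picture. My colour check on the mandarins found nothing in either picture because its thresholds were too tight, so this rests on comparing the two pictures by eye.
- **Disagreement:** when standing the block on end, contact came about 2.6 mm above the expected height, and the contact force reached about 12 N. It stood stably and the final placing was not affected.

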